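# Clear the page and turn the binder leaf over

### The arm

A 6-joint arm with a two-finger parallel gripper is mounted at the origin on a cart in front of the work surface, level with it; the furniture and walls round the work are solid. World frame = base frame: x ahead of the robot, y to its left, z up, the work surface at z = 0. Lengths are in mm, angles in rad, forces in N, time in s.
With the tool pointing down it reaches from about 375 to 975 mm from the base axis. Payload 3.8 kg.
Tool frame: the origin (TCP) lies at the very end of the fingers, on their centre line; the grasp point (between the pads) lies 19 mm behind it; z points along the fingers, y is the direction in which the jaws open and shut (so a half turn about z gives the same grasp; the last joint's range is limited). The gripper opens to 88 mm and grips with 3 to 60 N. Pads are 18 mm wide; open, the fingers measure 123 mm over their backs; the gripper's body (75 mm by 187 mm) begins 45 mm behind the grasp point.
Start: joints at [1.107, 0.264, 1.604, -0, 1.274, -0.037], TCP at [279.42, 614.445, 238.706] pointing down, gripper open.
Joint ranges: [-2.63, 2.63], [-0.94, 2.18], [0.31, 2.57], [-1.31, 4.45], [0, 2.66], [-2.55, 2.55]. Speed limits (rad/s): [2.57, 2.57, 3.14, 3.14, 3.14, 3.14].

### API

Orientations are given as [roll, pitch, yaw] about the fixed x, y, z axes, in that order (R = Rz(yaw) Ry(pitch) Rx(roll)).
In Python, from bench import env gives the robot as it stands.
- The arm moves only by the tool jog_arm, never from a script. Its argument "steps" is a list of rows, each a list of 5 numbers: the shift along the tool's x, y, z in cm, then the turn about the tool's z in degrees, then the opening, from 0 (shut) to 1 (fully open). In form: [[dx, dy, dz, twist, fingers], ...]. A call has 1 to 20 rows; each row is the pose to reach, as a shift and turn from the pose commanded when the call began, along the tool's axes at that moment; what a row does not reach only later rows make up. A row lasts 1/12 s, in which the tool goes at most 41.7 mm and 7.16 degrees, less where a joint would pass 70% of its speed; a pose out of reach is approached as far as the arm can. A call with a gripper value outside its range is refused whole. The fingers move at their own pace and stop on an object; the grip force is fixed at half the most. Time passes only in rows, so rows that repeat a pose let the fingers close. It gives the time, the measured TCP pose, the force and the opening at its end, in the units of the state.
- env.state(): the state, without advancing time (a new reading comes with each control period).
- env.read_camera(name): name is "side" or "top"; returns a dict with "frame" (384x512x3 uint8, red, green, blue), "z_map" (384x512 float32, mm along the optical axis (not along the pixel's ray), 0 where there is no reading), "fx", "fy", "cx", "cy" (pixels), "camera_from_world" (4x4, takes a point from world to camera coordinates). Camera axes: x right, y up, looking along -z (the intrinsics and any distortion apply to the point x, -y, -z); pixel columns grow to the right and rows downward; lengths in mm; the calibration is good to about 2 mm. A picture is of the moment at which its call begins.
- env.close_job(): hands the job in, once; it reports no verdict.
Trained networks look in the newest picture that a camera, given by its name, has taken for a name from the list of things; names that differ only in an ending like _2 or _b are one class to them, and where a whole thing is asked for, a point or a joint stands for the part that bears it (a point fixed in the world has none). Each returns a list of dicts, best first, with "conf" (0 to 1); they miss things now and then, are a little off and sometimes report something else, mostly with a low value. They report only what shows in the picture. A call takes as long as a camera call.
- env.search_frame(query, camera): "at" ([x, y, z] in mm, in the coordinates of the camera as it stood for that picture, good to about 4 mm: the middle of the surface that is visible of it).
- env.tip_of(query, camera): "at" ([x, y, z] in mm, in the coordinates of the camera as it stood for that picture, good to about 4 mm: a listed point, or the origin of a listed thing).
The state is a dict: "time_s": time; "joint_pos": joint angles; "qd": joint speeds; "joint_torque": joint torques, N m; "tcp_pos": TCP position; "tcp_rot": TCP orientation; "force": force on the tool from outside, world axes, zero at the start; "ft_torque": the same for the moment, N m; "gripper_width": opening from 0.0 (shut) to 1.0 (fully open).
Only numpy, scipy, OpenCV 4.12 (cv2) and the standard library are available. Lean on these libraries where they do the work, as an engineer would, in place of code of your own. Each camera call takes 0.05 s, during which the arm holds its last target.

### The job

A small binder lies open on the desk with its stiff divider leaf standing half raised over the right-hand page, and a block of sticky notes lies on the left-hand page. First push the note block off the binder so that it lies flat on the desk, then push the leaf over the spine until it lies flat on the left-hand page. Use only the fingertips or the outside of the fingers and moderate force: do not pick up or pinch anything, and leave the other things on the desk alone.

Things in the scene. Friction and masses are not known exactly. Their poses are not given: they have to be found in the camera images.
- binder: open ring-binder-like folder that does not move on the desk, 124 (x) x 284 (y) x 6 mm: two black cover boards 138 mm wide (4 mm thick, outer edges at y = +-142 mm), each with a white paper sheet 112 x 124 mm on it (top at z = 6 mm), left and right of a steel spine rod along its x axis. Origin: centre of the underside, on the desk. x points along the spine away from the robot, +y to the left-hand page, z up. The spine rod and its bearing blocks reach 14 mm above the desk
- spine (a point): middle of the spine rod, the hinge axis of the leaf (9 mm above the desk, axis along the binder's x); axes parallel to the binder's. Behind it, from x = 0.61 on, a bookshelf hangs 0.475 m above the desk, and another along the right wall (y below about -0.43): keep the wrist clear
- leaf (a joint): angle of the leaf in rad: 0 = flat on the right-hand page, pi/2 = upright, pi (end stop) = flat on the left-hand page. It starts between 0.5 and 0.9. The hinge is stiff: the leaf stays at whatever angle it is left; turning it takes about 1 to 2 N at the outer edge, and it must be pushed all the way down
- tab_edge (a point): middle of the outer edge of the leaf, on its index tab, 120 mm from the hinge axis. The leaf is a rigid grey plate 4 mm thick, 96 mm along the spine, reaching 108 mm from the hinge axis; the tab (50 mm along the spine, at its middle) reaches to 120 mm. The leaf hinges only on the spine; its mid-plane passes through the hinge axis
- note_block: block of yellow sticky notes, 77 x 77 x 24 mm, about 60 to 130 g, lying loose on the left-hand page, its centre about 90 to 105 mm from the spine; origin: centre of its underside, z up, sides along its x and y. The desk to the left of the binder is free for about 100 mm or more, its height is z = 0; the front edge of the desk is x = 0.415
- mouse: black computer mouse, 104 x 66 x 37 mm, to the right; origin: centre of its underside; not to be disturbed
- charger: white plug-in charger, 70 x 46 x 28 mm, to the right; origin: centre of its underside; not to be disturbed
- keyboard: black compact keyboard, 129 x 299 x 17 mm, on the right wing of the desk nearer the robot; origin: centre of its underside; not to be disturbed
- mug: blue-grey mug, 95 mm high, 92 mm wide, 127 mm with its handle, on the right wing of the desk beside the keyboard; origin: centre of its underside; not to be disturbed
- parts_jar: white jar with black lid, 52 mm wide, 70 mm high, at the back left; origin: centre of its underside; not to be disturbed
- glue_stick: yellow and red glue stick standing upright, 27 mm wide, 92 mm high, behind the binder to the right; origin: centre of its underside; not to be disturbed
- stapler: blue stapler, 34 x 141 x 46 mm, behind the binder to the right; origin: centre of its underside; not to be disturbed

How it is judged:
By the outcome, as a careful person would: the job done as asked, in the order asked, and still so for the second after the job is handed in, with the robot touching nothing.
It also fails if it takes over 61 s, if anything falls off the work surface, if the arm or the gripper's body presses on something with over 40 N, if the wrist force passes 120 N, or if a joint passes its speed limit or range.

## Working session

There is one attempt and no reset: what is moved stays moved. The work goes in short steps, Python scripts to look and compute and a tool call to move; the robot and the scene stay as the last step left them, time stands still between calls to the robot, and variables do not carry over. Pictures are saved under pics/ and viewed, and the job is handed in when it is done.

Besides the shell and the picture viewer there is one more tool, called as name([rows], argument=value, ...), one row to a line, values as JSON. jog_arm: Moves the arm, as the interface text tells. Its arguments: {"type":"object","properties":{"steps":{"type":"array"}},"required":["steps"]}

```bash
mkdir -p pics; cat > h.py <<'E'
import numpy as np,cv2
from bench import env
def shot(n,f):
    c=env.read_camera(n); cv2.imwrite('pics/'+f,c['frame'][:,:,::-1]); return c
def w(c,p):
    return (np.linalg.inv(c['camera_from_world'])@np.append(p,1))[:3]
def world(c):
    z=c['z_map'].astype(float); v,u=np.mgrid[:z.shape[0],:z.shape[1]]
    P=np.stack([(u-c['cx'])/c['fx']*z,-(v-c['cy'])/c['fy']*z,-z,np.ones_like(z)],-1)
    return (P@np.linalg.inv(c['camera_from_world']).T)[...,:3]
E
python3 - <<'E'
from h import *
s=env.state();print(s)
for n in('top','side'):
    c=shot(n,n+'1.png')
    for q in('binder','note_block','leaf','parts_jar','mouse'):
        print(n,q,[(np.round(w(c,d['at'])),round(d['conf'],2)) for d in env.search_frame(q,n)[:2]])
    for q in('spine','tab_edge','note_block','binder'):
        print(n,'tip',q,[(np.round(w(c,d['at'])),round(d['conf'],2)) for d in env.tip_of(q,n)[:2]])
E
```

```text
{'time_s': 0.0, 'joint_pos': array([ 1.10705448e+00,  2.64723695e-01,  1.60531990e+00,  1.31290632e-05,
        1.27372246e+00, -3.68870723e-02]), 'qd': array([-0.00077155, -0.00044611,  0.00054247, -0.00283153,  0.00318552,
       -0.00059053]), 'joint_torque': array([-1.49116295e-04, -5.02122474e+01, -3.56871665e+01,  7.26034865e-02,
        2.98089290e-02, -1.68434399e-04]), 'tcp_pos': array([279.13590563, 613.81746066, 237.4370832 ]), 'tcp_rot': array([-3.13942120e+00, -9.26891094e-05,  2.71473392e+00]), 'force': array([-0.24062894,  0.12235851,  0.28295005]), 'ft_torque': array([-0.07249898,  0.01870155,  0.03318955]), 'gripper_width': 1.0003617612076894}
top binder [(array([521., 123.,   8.]), 0.91)]
top note_block [(array([544., 246.,  32.]), 0.87)]
top leaf [(array([524., 110.,  52.]), 0.96)]
top parts_jar [(array([695., 343.,  64.]), 0.58)]
top mouse [(array([ 428., -372.,   27.]), 0.63)]
top tip spine [(array([525., 148.,  10.]), 0.84)]
top tip tab_edge [(array([519.,  69.,  96.]), 0.66), (array([ 431., -381.,   -2.]), 0.41)]
top tip note_block [(array([547., 248.,   9.]), 0.96)]
top tip binder [(array([532., 151.,   5.]), 0.83)]
side binder [(array([535., 135.,  25.]), 0.77), (array([ 715., -102.,   58.]), 0.64)]
side note_block [(array([551., 260.,  33.]), 0.59)]
side leaf [(array([532., 120.,  48.]), 0.81)]
side parts_jar [(array([ 427., -352.,   24.]), 0.17)]
side mouse [(array([ 429., -350.,   24.]), 0.49), (array([530., 120.,  47.]), 0.16)]
side tip spine [(array([534., 154.,   5.]), 0.57), (array([ 745., -231.,    3.]), 0.5)]
side tip tab_edge [(array([524.,  69.,  99.]), 0.87)]
side tip note_block [(array([551., 249.,   7.]), 0.8)]
side tip binder [(array([538., 149.,   5.]), 0.75)]
```

View pics/top1.png

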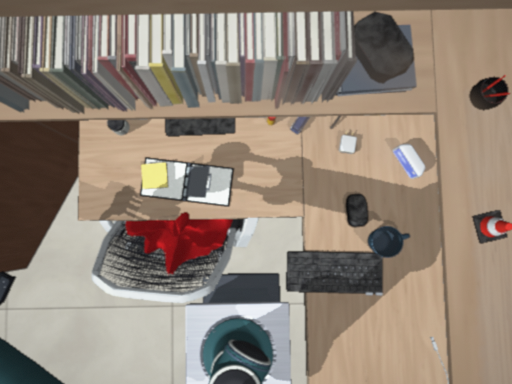

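View pics/side1.png

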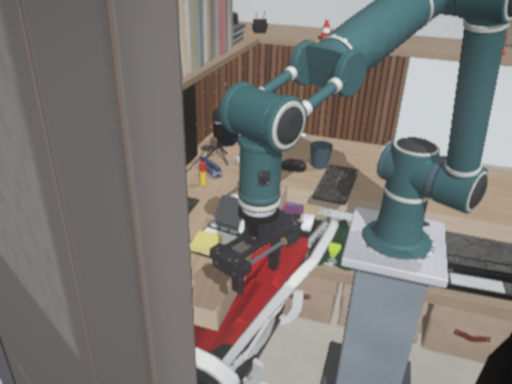

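```bash
python3 - <<'E'
from h import *
c=env.read_camera('top');P=world(c);f=c['frame'].astype(int)
hsv=cv2.cvtColor(c['frame'],cv2.COLOR_RGB2HSV)
m=(hsv[...,0]>18)&(hsv[...,0]<38)&(hsv[...,1]>90)&(P[...,2]>22)&(P[...,2]<40)&(abs(P[...,0]-545)<80)&(abs(P[...,1]-250)<80)
q=P[m];print('note',m.sum(),np.median(q,0),cv2.minAreaRect(q[:,:2].astype(np.float32)))
m=(f.sum(-1)>570)&(P[...,2]>0)&(P[...,2]<14)&(abs(P[...,0]-530)<100)&(abs(P[...,1]-150)<160)
print('paper',m.sum(),cv2.minAreaRect(P[m][:,:2].astype(np.float32)),np.median(P[m][:,2]))
m=(f.max(-1)<75)&(P[...,2]>-4)&(P[...,2]<12)&(abs(P[...,0]-530)<110)&(abs(P[...,1]-150)<190)
print('board',m.sum(),cv2.minAreaRect(P[m][:,:2].astype(np.float32)),np.median(P[m][:,2]))
m=(abs(P[...,0]-525)<60)&(P[...,1]>40)&(P[...,1]<135)&(P[...,2]>25)&(P[...,2]<130)
q=P[m];print('leaf',q.min(0),q.max(0),np.polyfit(q[:,1],q[:,2],1))
cv2.imwrite('pics/crop.png',cv2.resize(c['frame'][:,:,::-1],None,fx=1.5,fy=1.5))
E
```

```text
note 563 [547.39451068 247.61560065  28.46688578] ((546.7503662109375, 247.42776489257812), (73.85270690917969, 76.24859619140625), 2.55875563621521)
paper 997 ((529.447021484375, 157.1190948486328), (281.747314453125, 111.7325210571289), 81.90160369873047) 4.75641063019043
board 105 ((528.7114868164062, 150.4777069091797), (279.1708984375, 121.16629028320312), 82.180419921875) 2.851842003967704
leaf [472.72565145  66.64909402  25.01047135] [572.14361864 134.4143548   99.50387333] [ -1.0324139  167.99665737]
```

The top view shows the note block at (154,176), the grey leaf at (199,181) and the jar at (118,125), with clear desk to the left of the binder. Both cameras and the networks agree: the binder centre is at about (530,150), yaw -7.8°, the block is at (547,248) and the leaf is at about 0.8 rad.

```bash
cat >> h.py <<'E'
from scipy.spatial.transform import Rotation as Ro
O=np.array([530,150.5,0]);YAW=np.deg2rad(-7.8)
B=Ro.from_euler('z',YAW).as_matrix()
def go(xb,yb,z,yaw_ty=None):
    s=env.state();R=Ro.from_euler('xyz',s['tcp_rot']).as_matrix()
    t=O+B@np.array([xb,yb,z]);d=R.T@(t-s['tcp_pos'])/10
    cur=np.degrees(np.arctan2(R[1,1],R[0,1]))
    tw=None if yaw_ty is None else -((yaw_ty-cur+90)%180-90)
    print('tgt',np.round(t),'shift cm',np.round(d,2),'twist',tw)
def st():
    s=env.state();p=B.T@(s['tcp_pos']-O);print('t',round(s['time_s'],2),'binder',np.round(p,1),'rot',np.round(s['tcp_rot'],3),'F',np.round(B.T@s['force'],1),'g',round(s['gripper_width'],2))
E
python3 - <<'E'
from h import *
go(4,35,180,-7.8);go(4,35,100,-7.8)
E
```

```text
tgt [539. 185. 180.] shift cm [-41.4  -28.39   5.87] twist 73.34792999008486
tgt [539. 185. 100.] shift cm [-41.4  -28.39  13.87] twist 73.34792999008486
```

jog_arm([
  [-20,-14,3,35,0.3],
  [-20,-14,3,35,0.3],
  [-20,-14,3,35,0.3],
  [-20,-14,3,35,0.3],
  [-20,-14,3,35,0.3],
  [-20,-14,3,35,0.3],
  [-20,-14,3,35,0.3],
  [-41.4,-28.4,5.9,73.3,0.3],
  [-41.4,-28.4,5.9,73.3,0.3],
  [-41.4,-28.4,5.9,73.3,0.3],
  [-41.4,-28.4,5.9,73.3,0.3],
  [-41.4,-28.4,5.9,73.3,0.3],
  [-41.4,-28.4,5.9,73.3,0.3],
  [-41.4,-28.4,5.9,73.3,0.3],
  [-41.4,-28.4,5.9,73.3,0.3],
  [-41.4,-28.4,5.9,73.3,0.3],
  [-41.4,-28.4,5.9,73.3,0.3],
  [-41.4,-28.4,5.9,73.3,0.3],
  [-41.4,-28.4,5.9,73.3,0.3],
  [-41.4,-28.4,5.9,73.3,0.3],
])

```text
time_s: 2.72
tcp_pos: [538.2, 185.8, 179.9]
tcp_rot: [3.141, -0.0, 1.438]
force: [-0.7, -0.2, 0.9]
gripper_width: 0.3
```

```bash
python3 - <<'E'
from h import *
st();go(4,35,13,-7.8)
c=shot('side','s2.png');c=shot('top','t2.png')
cv2.imwrite('pics/t2c.png',cv2.resize(c['frame'][100:240,60:260,::-1],None,fx=4,fy=4,interpolation=2))
E
```

```text
t 2.72 binder [  3.3  36.1 179.9] rot [ 3.141 -0.     1.438] F [-0.7 -0.3  0.9] g 0.3
tgt [539. 185.  13.] shift cm [-0.12  0.06 16.69] twist 0.16846024392894776
```

View pics/t2c.png

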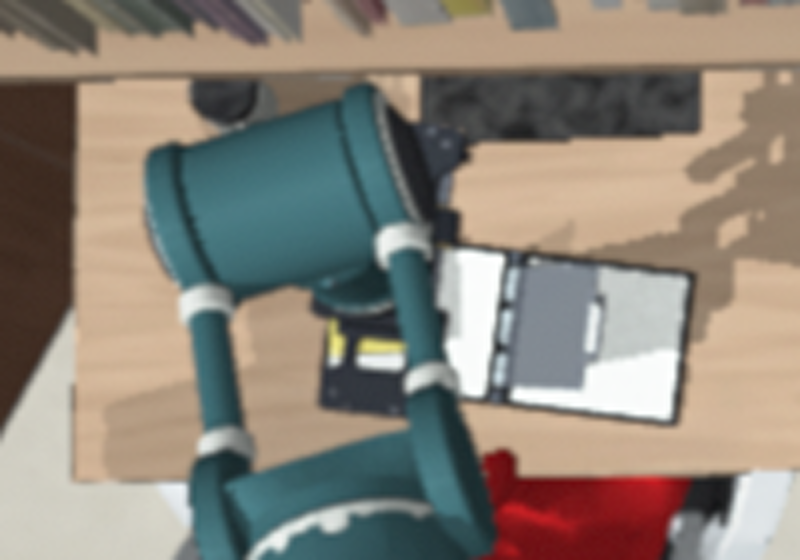

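View pics/s2.png

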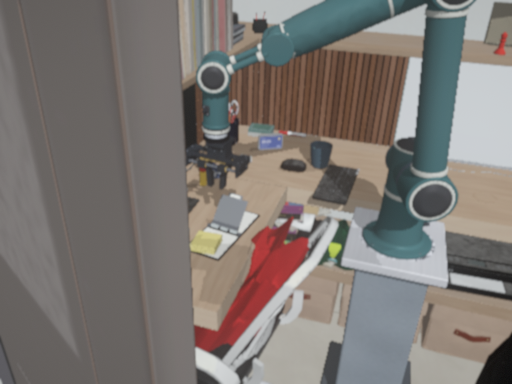

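The side view shows the gripper above the binder at (210,165), the block at (206,241) and the leaf at (230,212), still half raised. I'm descending into the gap between spine and block.

jog_arm([
  [-0.1,0,4,0,0.3],
  [-0.1,0,7,0,0.3],
  [-0.1,0,10,0,0.3],
  [-0.1,0,12,0,0.3],
  [-0.1,0,14,0,0.3],
  [-0.1,0,15,0,0.3],
  [-0.1,0,16,0,0.3],
  [-0.1,0,16.5,0,0.3],
  [-0.1,0,16.5,0,0.3],
  [-0.1,0,16.5,0,0.3],
])

```text
time_s: 3.65
tcp_pos: [539.3, 183.8, 15.4]
tcp_rot: [3.141, -0.0, 1.436]
force: [0.4, -0.2, 0.2]
gripper_width: 0.302
```

```bash
python3 - <<'E'
from h import *
st();go(4,70,13,-7.8);go(4,143,12)
c=shot('side','s3.png')
cv2.imwrite('pics/s3c.png',cv2.resize(c['frame'][100:280,150:350,::-1],None,fx=3,fy=3,interpolation=2))
E
```

```text
t 3.65 binder [ 4.7 34.2 15.4] rot [ 3.141 -0.     1.436] F [ 0.4 -0.1  0.2] g 0.3
tgt [543. 219.  13.] shift cm [ 3.57 -0.06  0.25] twist 0.053079409365039965
tgt [553. 292.  12.] shift cm [10.87 -0.06  0.35] twist None
```

View pics/s3c.png

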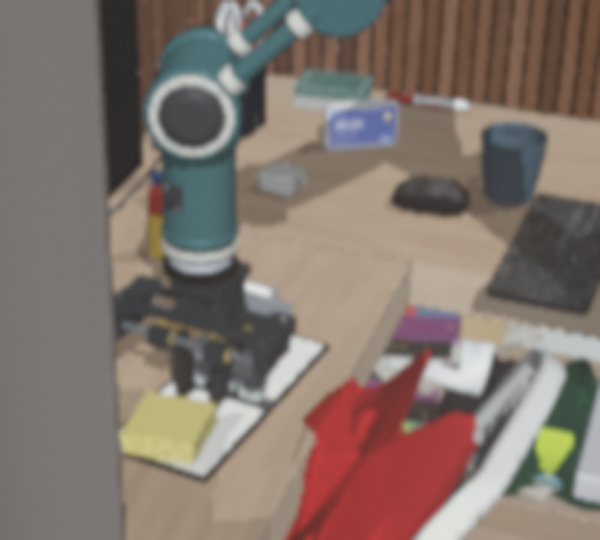

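The fingers are down between the spine and the block (crop at (205,370)) and aren't touching anything. Next I push along the tool's x.

jog_arm([
  [0.5,0,0.1,0,0.3],
  [1,0,0.2,0,0.3],
  [1.5,0,0.2,0,0.3],
  [2,0,0.2,0,0.3],
  [2.5,0,0.2,0,0.3],
  [3,0,0.2,0,0.3],
  [3.5,0,0.2,0,0.3],
  [4,0,0.2,0,0.3],
  [4.5,0,0.2,0,0.3],
  [5,0,0.2,0,0.3],
  [5.5,0,0.2,0,0.3],
  [6,0,0.2,0,0.3],
  [6.5,0,0.2,0,0.3],
  [7,0,0.2,0,0.3],
  [7.5,0,0.2,0,0.3],
  [8,0,0.2,0,0.3],
  [8,0,0.2,0,0.3],
])

```text
time_s: 5.12
tcp_pos: [549.6, 264.0, 12.7]
tcp_rot: [3.141, -0.001, 1.436]
force: [0.8, -0.8, 0.2]
gripper_width: 0.298
```

```bash
python3 - <<'E'
from h import *
st();go(4,145,12,-7.8)
c=shot('side','s4.png')
cv2.imwrite('pics/s4c.png',cv2.resize(c['frame'][100:280,150:350,::-1],None,fx=3,fy=3,interpolation=2))
print([(np.round(B.T@(w(c,d['at'])-O)),round(d['conf'],2)) for d in env.tip_of('note_block','side')[:2]])
E
```

```text
t 5.12 binder [  4.  115.1  12.7] rot [ 3.141e+00 -1.000e-03  1.436e+00] F [ 0.9 -0.7  0.2] g 0.3
tgt [554. 294.  12.] shift cm [ 2.99 -0.    0.08] twist 0.07689443804005691
[(array([ 17., 165.,   6.]), 0.57)]
```

View pics/s4c.png

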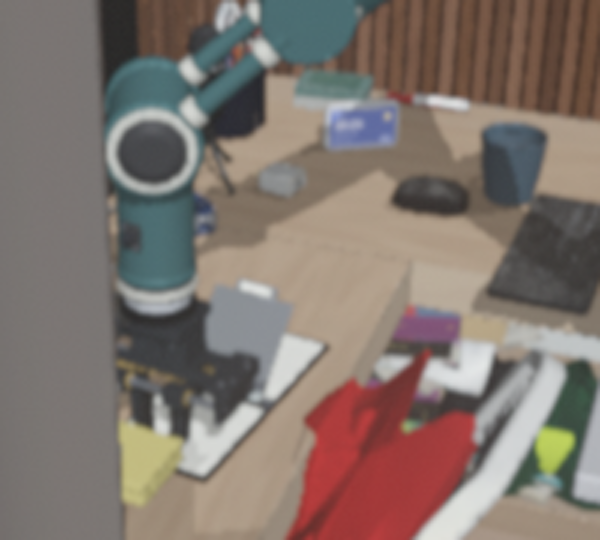

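The block is moving over the binder's left edge (crop (150,460)). I keep pushing until it's clear.

jog_arm([
  [0.5,0,0.1,0,0.3],
  [1,0,0.1,0,0.3],
  [1.5,0,0.1,0,0.3],
  [2,0,0.1,0,0.3],
  [2.5,0,0.1,0,0.3],
  [3,0,0.1,0,0.3],
  [3.3,0,0.1,0,0.3],
  [3.6,0,0.1,0,0.3],
  [3.6,0,0.1,0,0.3],
  [3.2,0,0,0,0.3],
  [2,0,-1,0,0.3],
  [0,0,-4,0,0.3],
  [-2,0,-8,0,0.3],
  [-5,0,-12,0,0.3],
  [-10,0,-15,0,0.3],
  [-14,0,-17,0,0.3],
  [-18,0,-17,0,0.3],
  [-22,0,-17,0,0.3],
  [-26,0,-17,0,0.3],
  [-26,0,-17,0,0.3],
])

```text
time_s: 6.88
tcp_pos: [513.0, 0.9, 184.3]
tcp_rot: [3.14, 0.001, 1.433]
force: [-0.1, -0.5, 0.7]
gripper_width: 0.301
```

```bash
python3 - <<'E'
from h import *
st()
c=shot('side','s5.png')
cv2.imwrite('pics/s5c.png',cv2.resize(c['frame'][100:280,150:350,::-1],None,fx=3,fy=3,interpolation=2))
c=shot('top','t5.png');P=world(c)
cv2.imwrite('pics/t5c.png',cv2.resize(c['frame'][100:240,60:260,::-1],None,fx=4,fy=4,interpolation=2))
for n in('top','side'):
  cc=c if n=='top' else env.read_camera(n)
  for q in('note_block','tab_edge'): print(n,q,[(np.round(B.T@(w(cc,d['at'])-O)),round(d['conf'],2)) for d in env.tip_of(q,n)[:2]])
hsv=cv2.cvtColor(c['frame'],cv2.COLOR_RGB2HSV)
Q=(P-O)@B
m=(hsv[...,0]>18)&(hsv[...,0]<38)&(hsv[...,1]>90)&(abs(Q[...,0])<120)&(abs(Q[...,1]-190)<90)&(Q[...,2]<60)
q=Q[m];print('note',m.sum(),np.median(q,0),np.percentile(q[:,2],[5,95]),cv2.minAreaRect(q[:,:2].astype(np.float32)))
E
```

```text
t 6.88 binder [   3.5 -150.5  184.3] rot [3.140e+00 1.000e-03 1.433e+00] F [-0.  -0.5  0.7] g 0.3
top note_block [(array([  8., 199.,  -1.]), 0.84)]
top tab_edge [(array([  1., -83.,  96.]), 0.57)]
side note_block [(array([ 11., 201.,   3.]), 0.67), (array([4., 3., 8.]), 0.67)]
side tab_edge [(array([  4., -80., 101.]), 0.57)]
note 659 [  9.76579744 196.92559831  22.11793328] [ 4.95685722 26.78756483] ((12.430450439453125, 202.77255249023438), (82.18246459960938, 87.69086456298828), 0.6039418578147888)
```

View pics/s5c.png

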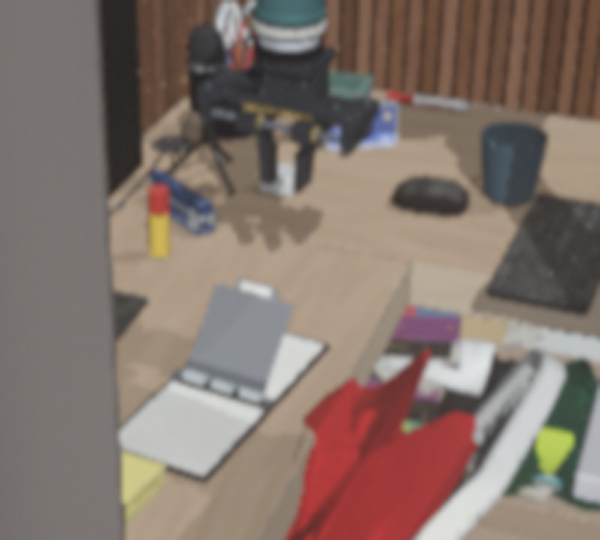

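View pics/t5c.png

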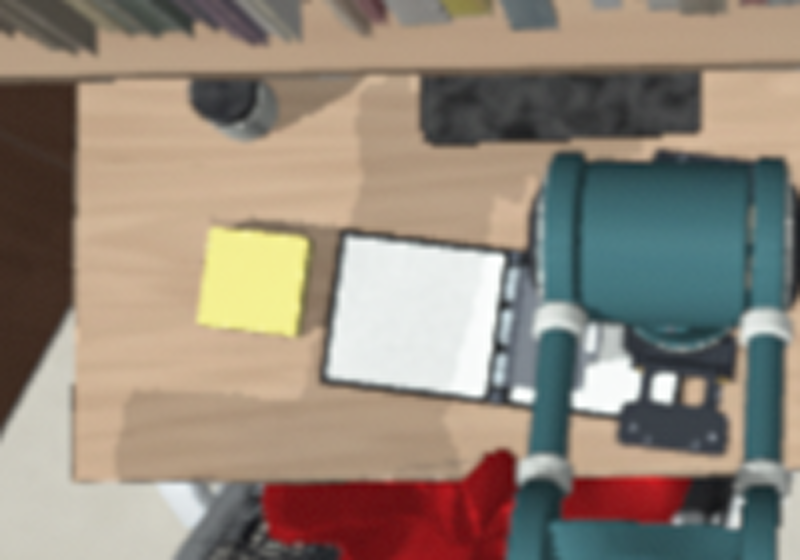

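The block lies flat on the desk, with its top at z≈22–24 and its near edge at about y_b 160 against the binder edge at 142. The leaf is unmoved at about 0.83 rad. Next I close the fingers, go down beside the tab and push the leaf upright.

jog_arm([
  [0,0,3,0,0],
  [0,0,6,0,0],
  [0,0,8.5,0,0],
  [0,0,10.4,0,0],
  [0,0,10.4,0,0],
  [0,0,10.4,0,0],
  [1.5,0,10.4,0,0],
  [3,0,10.4,0,0],
  [4,0,10.4,0,0],
  [5,0,10.4,0,0],
  [6,0,10.4,0,0],
  [6.7,0,10.3,0,0],
  [7.4,0,10.2,0,0],
  [8.1,0,10,0,0],
  [8.8,0,9.9,0,0],
  [9.5,0,9.8,0,0],
  [9.5,0,9.8,0,0],
])

```text
time_s: 8.65
tcp_pos: [527.3, 100.7, 84.8]
tcp_rot: [-3.142, -0.001, 1.436]
force: [-1.0, 0.8, -0.4]
gripper_width: 0.004
```

```bash
python3 - <<'E'
from h import *
st();go(3,-11,92,-7.8)
c=shot('side','s6.png')
cv2.imwrite('pics/s6c.png',cv2.resize(c['frame'][100:280,150:350,::-1],None,fx=3,fy=3,interpolation=2))
E
```

```text
t 8.65 binder [  4.  -49.7  84.8] rot [-3.142e+00 -1.000e-03  1.436e+00] F [-1.1  0.6 -0.4] g 0.0
tgt [531. 139.  92.] shift cm [ 3.87 -0.1  -0.72] twist 0.06987313273467066
```

View pics/s6c.png

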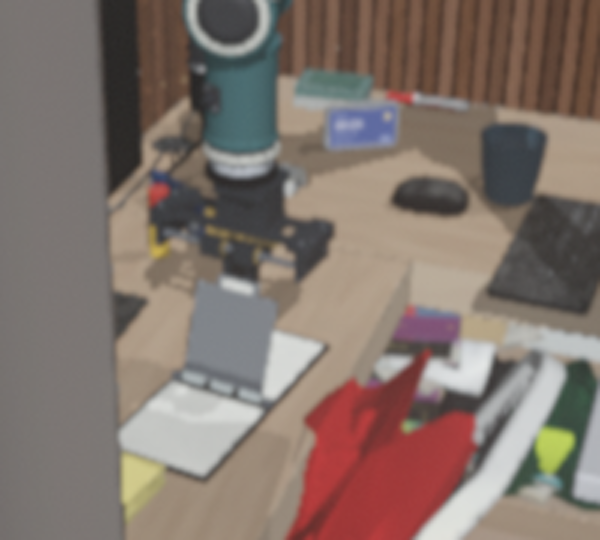

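The closed fingers are swinging the leaf up at the tab (crop (240,285)), with about 1 N. Next comes the arc past upright to about 150°.

jog_arm([
  [0.8,0,-0.2,0,0],
  [1.6,0,-0.4,0,0],
  [2.4,0,-0.5,0,0],
  [3.2,0,-0.6,0,0],
  [3.9,0,-0.7,0,0],
  [4.7,0,-0.8,0,0],
  [5.4,0,-0.8,0,0],
  [6.1,0,-0.7,0,0],
  [6.8,0,-0.4,0,0],
  [7.5,0,-0.2,0,0],
  [8.2,0,0.1,0,0],
  [8.8,0,0.5,0,0],
  [9.4,0,1,0,0],
  [10,0,1.5,0,0],
  [10.5,0,2,0,0],
  [11,0,2.6,0,0],
  [11.4,0,3.2,0,0],
  [11.4,0,3.2,0,0],
])

```text
time_s: 10.2
tcp_pos: [541.5, 212.7, 51.0]
tcp_rot: [-3.139, 0.001, 1.436]
force: [0.4, 0.5, -0.2]
gripper_width: 0.008
```

```bash
python3 - <<'E'
from h import *
st();go(3,70,40,-7.8);go(3,76,11)
c=shot('side','s7.png')
cv2.imwrite('pics/s7c.png',cv2.resize(c['frame'][100:280,150:350,::-1],None,fx=3,fy=3,interpolation=2))
E
```

```text
t 10.2 binder [ 2.9 63.2 51. ] rot [-3.139e+00  1.000e-03  1.436e+00] F [ 0.3  0.5 -0.2] g 0.01
tgt [542. 219.  40.] shift cm [0.68 0.01 1.09] twist 0.07542652363321167
tgt [543. 225.  11.] shift cm [1.28 0.02 3.99] twist None
```

View pics/s7c.png

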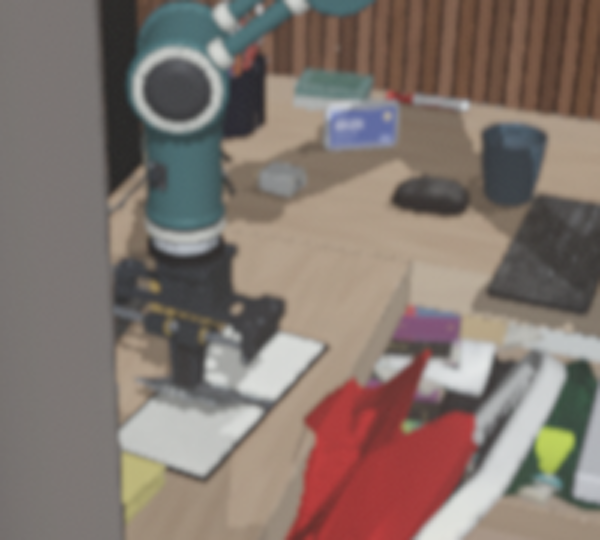

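The leaf is past upright and hanging low over the left page (crop (200,385)). Now I press it down.

jog_arm([
  [0.4,0,0.6,0,0],
  [0.7,0,1.1,0,0],
  [0.9,0,1.8,0,0],
  [1.1,0,2.5,0,0],
  [1.2,0,3,0,0],
  [1.3,0,3.5,0,0],
  [1.3,0,3.8,0,0],
  [1.3,0,4,0,0],
  [1.3,0,4,0,0],
])

```text
time_s: 11.0
tcp_pos: [543.8, 225.0, 12.0]
tcp_rot: [-3.141, 0.001, 1.435]
force: [0.9, 0.2, 0.6]
gripper_width: 0.009
```

```bash
python3 - <<'E'
from h import *
st()
E
```

```text
t 11.0 binder [ 3.5 75.6 12. ] rot [-3.141e+00  1.000e-03  1.435e+00] F [0.9 0.3 0.6] g 0.01
```

jog_arm([
  [0,0,0.1,0,0],
  [0,0,0.2,0,0],
  [0,0,0.2,0,0],
  [0,0,0.2,0,0],
])

```text
time_s: 11.33
tcp_pos: [544.3, 225.1, 11.4]
tcp_rot: [3.142, 0.0, 1.435]
force: [-2.6, -0.9, 5.9]
gripper_width: 0.004
```

jog_arm([
  [0,0,0.1,0,0],
  [0,0,0.1,0,0],
  [0,0,0.1,0,0],
])

```text
time_s: 11.58
tcp_pos: [544.3, 225.1, 11.3]
tcp_rot: [-3.142, 0.0, 1.435]
force: [-5.2, -2.3, 10.8]
gripper_width: 0.005
```

The force rose to about 11 N while the tip stayed at 11.3 mm. That is the end stop, since the leaf's top should sit at 11 mm. I'm lifting off and moving away for a look.

jog_arm([
  [0,0,-0.3,0,0],
  [0,0,-2,0,0],
  [0,0,-5,0,0],
  [0,0,-8,0,0],
  [0,0,-12,0,0],
  [-4,0,-16,0,0],
  [-8,0,-18,0,0],
  [-12,0,-18,0,0],
  [-16,0,-18,0,0],
  [-20,0,-18,0,0],
  [-24,0,-18,0,0],
  [-28,0,-18,0,0],
  [-32,0,-18,0,0],
  [-32,0,-18,0,0],
  [-32,0,-18,0,0],
])

```text
time_s: 12.83
tcp_pos: [500.7, -94.3, 189.7]
tcp_rot: [3.141, 0.0, 1.431]
force: [-0.5, 0.5, 0.3]
gripper_width: 0.008
```

```bash
python3 - <<'E'
from h import *
st()
c=shot('side','s8.png')
cv2.imwrite('pics/s8c.png',cv2.resize(c['frame'][100:280,150:350,::-1],None,fx=3,fy=3,interpolation=2))
c=shot('top','t8.png');Q=(world(c)-O)@B
cv2.imwrite('pics/t8c.png',cv2.resize(c['frame'][100:240,60:260,::-1],None,fx=4,fy=4,interpolation=2))
for y in(20,35,50,65,80,95,105,115,130):
    m=(abs(Q[...,0]-2)<20)&(abs(Q[...,1]-y)<4);print(y,np.round(np.median(Q[m][:,2]),1),end='; ')
for q in('note_block','tab_edge'): print(q,[(np.round(B.T@(w(c,d['at'])-O)),round(d['conf'],2)) for d in env.tip_of(q,'top')[:2]])
m=(abs(Q[...,0]-8)<25)&(abs(Q[...,1]-200)<25);print('note z',np.percentile(Q[m][:,2],[5,50,95]))
E
```

```text
t 12.83 binder [   4.2 -246.5  189.7] rot [3.141 0.    1.431] F [-0.5  0.4  0.3] g 0.01
20 10.5; 35 8.2; 50 8.9; 65 9.8; 80 9.9; 95 9.6; 105 9.5; 115 10.5; 130 4.2; note_block [(array([ 10., 201.,   1.]), 0.73)]
tab_edge [(array([ -1., 118.,  10.]), 0.78), (array([-116., -626.,   -1.]), 0.17)]
note z [18.1990461  22.27953072 26.643539  ]
```

View pics/s8c.png

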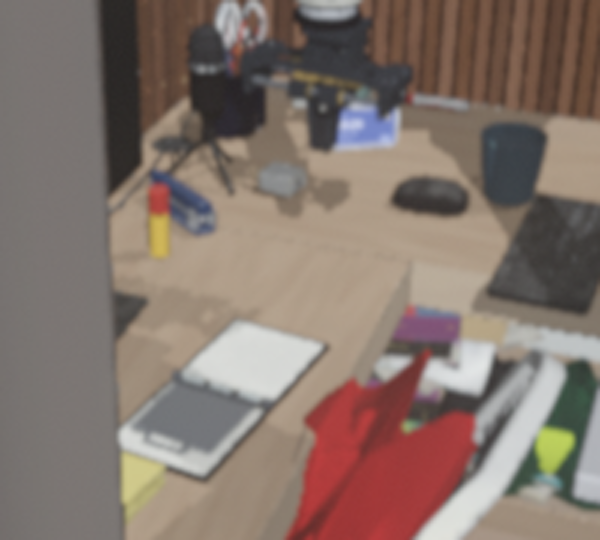

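View pics/t8c.png

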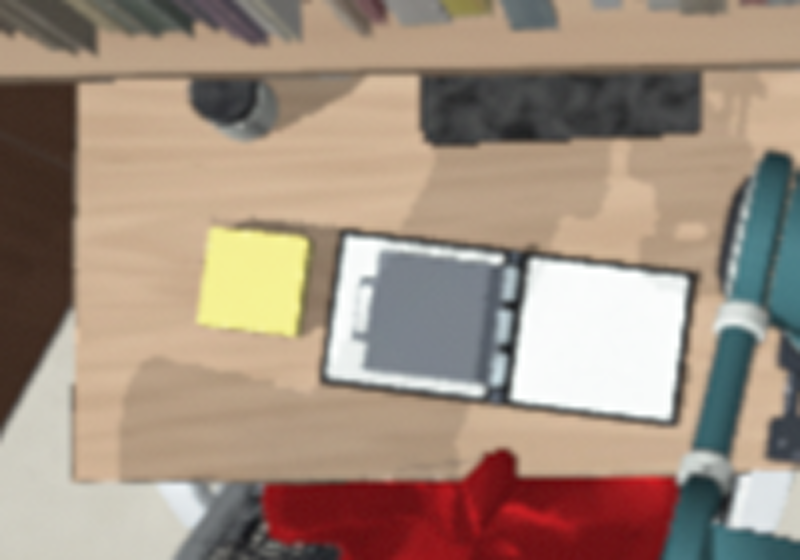

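The leaf lies flat on the left page (crop (430,315); depth about 10 mm all the way out to the tab). The block is flat on the desk, clear of the binder, and the arm is free.

```bash
python3 -c "
from h import *
print(env.close_job())"
```

```text
the job is handed in; nothing more can be done
None
```

I pushed the note block off the binder first, then pushed the leaf over the spine and down onto the left-hand page. I handed the job in at about 13 s of the 61 s allowed.

- **Note block:** I pushed it off to the left with the sides of the partly open fingers. It lies flat on the desk, its top at about 22 mm by depth (24 mm expected). It is clear of the binder by roughly 15 mm.
- **Leaf:** I swung it over with the closed fingertips and pressed until the force reached about 11 N and the tip stopped moving at 11.3 mm, the expected height of the leaf's top (11 mm). Afterwards depth read about 8–10.5 mm from spine to tab, with no upward tilt, and the network put the tab edge at (-1, 118, 10) mm in the binder frame.
- **Other things:** none of the ones I could see in the last pictures looked disturbed, and the arm was clear at hand-in.

No check failed. The depth noise is about ±4 mm, so the press against the end stop is the strongest sign that the leaf is fully down.

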